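# Sort wheel bolts by length through the gauge slots

## Robot

A 6-joint arm with a two-finger parallel gripper is mounted at the origin on the work surface. World frame = base frame: x ahead of the robot, y to its left, z up, the work surface at z = 0. Lengths are in m, angles in degrees, forces in N, time in s.
With the tool pointing down it reaches from about 0.4 to 0.825 m from the base axis. Payload 7 kg.
Tool frame: the origin (TCP) lies midway between the tips of the shut fingers; the grasp point (between the pads) lies 19 mm behind it; z points along the fingers, y is the direction in which the jaws open and shut (so a half turn about z gives the same grasp; the last joint's range is limited). The gripper opens to 88 mm and grips with 3 to 60 N. Pads are 19 mm wide; open, the fingers measure 130 mm over their backs; the gripper's body (78 mm by 193 mm) begins 47 mm behind the grasp point.
Start: joints at [-53.05, 20.546, 0.682, 0, -70.136, -16.507], TCP at [0.236, -0.632, 0.227] pointing down, gripper open.
Joint ranges: [-176.03, 176.03], [-82.01, 121.73], [-58.28, 71.71], [-173.87, 95.51], [-174.79, -0.11], [-173.66, 173.66]. Speed limits (degrees/s): [136.94, 136.94, 172.46, 180, 180, 180].

## Interface

Orientations are given as [roll, pitch, yaw] about the fixed x, y, z axes, in that order (R = Rz(yaw) Ry(pitch) Rx(roll)).
In Python, from plant import get_state, capture, get_calibration, close_job, boxes_of, cut_out gives the robot as it stands.
- The arm moves only by the tool apply_moves, never from a script. Its argument "commands" is a list of rows, each an object with "grip": the closure, from 0 (fully open) to 1 (shut); "slide": the shift along the tool's x, y, z in m, a list of three; "roll": the turn about the tool's z in degrees. In form: [{"grip": grip, "slide": [x, y, z], "roll": roll}, ...]. A call has 1 to 5 rows; each row is the pose to reach, as a shift and turn from the pose commanded when the call began, along the tool's axes at that moment; what a row does not reach only later rows make up. A row lasts 1/8 s, in which the tool goes at most 62.5 mm and 10.7 degrees, less where a joint would pass 70% of its speed; a pose out of reach is approached as far as the arm can. A call with a gripper value outside its range is refused whole. The fingers move at their own pace and stop on an object; "grip_force" is the grip in N (left out, the last holds). Time passes only in rows, so rows that repeat a pose let the fingers close. It gives the time, the measured TCP pose, the force and the opening at its end, in the units of the state.
- get_state(): the state, without advancing time (a new reading comes with each control period).
- capture(name): name is "side" or "top" or "wrist"; returns (picture, depth): 420x560x3 uint8, red, green, blue; 420x560 float32, m along the optical axis (not along the pixel's ray), 0 where there is no reading.
- get_calibration(name): a dict with "mtx" (3x3 intrinsics, pixels), "R" (3x3) and "t" (3): a world point X has camera coordinates R X + t. Camera axes: x right, y down, z forward; pixel columns grow to the right and rows downward; lengths in m; the calibration is good to about 2 mm. A picture is of the moment at which its call begins: read the wrist's pose just before it. get_calibration takes no time and is no camera call; for the wrist camera it gives the pose at the moment of the call.
- close_job(): hands the job in, once; it reports no verdict.
Trained networks look in the newest picture that a camera, given by its name, has taken for a name from the list of things; names that differ only in an ending like _2 or _b are one class to them, and where a whole thing is asked for, a point or a joint stands for the part that bears it (a point fixed in the world has none). Each returns a list of dicts, best first, with "score" (0 to 1); they miss things now and then, are a little off and sometimes report something else, mostly with a low value. They report only what shows in the picture. A call takes as long as a camera call. They do not tell look-alikes from the thing itself.
- boxes_of(name, camera): "position" ([x, y, z] in m, in the coordinates of the camera as it stood for that picture, good to about 4 mm: the middle of the surface that is visible of it).
- cut_out(name, camera): "mask" (420x560 bool, what is visible of it).
The state is a dict: "time_s": time; "joints": joint angles; "qd": joint speeds; "joint_torque": joint torques, N m; "tcp_pos": TCP position; "eef_rot": TCP orientation; "contact_force": force on the tool from outside, world axes, zero at the start; "moment": the same for the moment, N m; "gripper_width": finger opening in m.
Only numpy, scipy, OpenCV 4.12 (cv2) and the standard library are available. Lean on these libraries where they do the work, as an engineer would, in place of code of your own. Each camera call takes 0.05 s, during which the arm holds its last target.

## Task

Sort the three wheel bolts by length into the red gauge bins: lower each bolt through the slot that its length matches (the shortest of the three slots that lets it through lying level), so that it ends up inside the bin below that slot. The longest bolt has been left lying across the short slot, which is too short for it, so that one has to be cleared before the short slot can be used. Leave the spray can, the bottle and the socket standing where they are.

Things in the scene. Friction and masses are not known exactly. Their poses are not given: they have to be found in the camera images.
- bolt_short: shortest steel wheel bolt, 48 mm overall: dark hex head 12 mm long, 19 mm across flats (22 corners), 6 mm cone, round shank 14 mm dia, 30 mm long. Origin on its axis at mid length; +x points along the axis to the shank tip (head end at x = -24 mm). Lying, its axis is 7 to 9.5 mm above its support. Starts in the blue tray, any yaw.
- bolt_medium: middle-length steel wheel bolt, 64 mm overall: dark hex head 12 mm long, 19 mm across flats (22 corners), 6 mm cone, round shank 14 mm dia, 46 mm long. Origin on its axis at mid length; +x points along the axis to the shank tip (head end at x = -32 mm). Lying, its axis is 7 to 9.5 mm above its support. Starts in the blue tray, any yaw.
- bolt_long: longest steel wheel bolt, 80 mm overall: dark hex head 12 mm long, 19 mm across flats (22 corners), 6 mm cone, round shank 14 mm dia, 62 mm long. Origin on its axis at mid length; +x points along the axis to the shank tip (head end at x = -40 mm). Lying, its axis is 7 to 9.5 mm above its support. Starts lying on top of the short gauge bin, across its slot.
- bin_short: short gauge bin: fixed box 108 (x) x 62 (y) x 46 mm high, red walls, 5 mm aluminium top plate with a central slot 58 mm long (along x) and 30 mm wide; passes the 48 mm bolt lying level. Below it a bay 102 x 56 x 38 mm, floor at z = 3 mm. Origin at the centre of the underside, 4 mm above the bench (plate top at z = 46 mm).
- bin_medium: medium gauge bin: fixed box 108 (x) x 62 (y) x 46 mm high, red walls, 5 mm aluminium top plate with a central slot 74 mm long (along x) and 30 mm wide; passes the 64 mm bolt lying level. Below it a bay 102 x 56 x 38 mm, floor at z = 3 mm. Origin at the centre of the underside, 4 mm above the bench (plate top at z = 46 mm).
- bin_long: long gauge bin: fixed box 108 (x) x 62 (y) x 46 mm high, red walls, 5 mm aluminium top plate with a central slot 90 mm long (along x) and 30 mm wide; passes the 80 mm bolt lying level. Below it a bay 102 x 56 x 38 mm, floor at z = 3 mm. Origin at the centre of the underside, 4 mm above the bench (plate top at z = 46 mm).
- rack: grey carrier plate, fixed, 125 (x) x 210 (y) x 4 mm, lying on the bench; origin at the centre of its underside. The three bins stand on it side by side along its y axis, 66 mm apart, slots along its x axis, alike but for the slot length; which stands where varies.
- tray: shallow open blue tray, fixed, 150 (x) x 240 (y) x 16 mm high, walls and floor 4 mm thick; origin at the centre of its underside, on the bench. It stands to one side of the middle of the bench and the gauge bins to the other; the sides vary.
- can: yellow spray can with a red band and a white cap, loose, standing on the bench between the tray and the bins, 56 mm in diameter, 180 mm high; origin at the centre of its underside. Leave alone.
- bottle: green bottle with a white cap, loose, standing beyond the can, 64 mm in diameter, 150 mm high; origin at the centre of its underside. Leave alone.
- socket: dark impact socket with a red band, loose, standing nearer the robot than the can, 30 mm in diameter, 45 mm high; origin at the centre of its underside. Leave alone.
Not all that is in view belongs to the job. What is shaped like the bolt_short but purple is not meant.

How it is judged:
By the outcome, as a careful person would: the job done as asked, in the order asked, and still so for the second after the job is handed in, with the robot touching nothing.
It also fails if it takes over 72 s, if anything falls off the work surface, if the arm or the gripper's body presses on something with over 40 N, if the wrist force passes 120 N, or if a joint passes its speed limit or range.

## Working session

There is one attempt and no reset: what is moved stays moved. The work goes in short steps, Python scripts to look and compute and a tool call to move; the robot and the scene stay as the last step left them, time stands still between calls to the robot, and variables do not carry over. Pictures are saved under pics/ and viewed, and the job is handed in when it is done.

Besides the shell and the picture viewer there is one more tool, called after "Call:" as name(argument=value, ...), one argument or row to a line, values as JSON. apply_moves: Moves the arm, as the interface text tells. Its arguments: {"type":"object","properties":{"commands":{"type":"array"},"grip_force":{"type":"number"}},"required":["commands"]}

```bash
ls; mkdir -p pics
python3 - <<'E'
from plant import *
import cv2
print(get_state())
for n in ("top","side"):
    im,d=capture(n); cv2.imwrite(f"pics/{n}0.png",im[:,:,::-1]); 
    import numpy as np; np.save(f"{n}0.npy",d)
    print(get_calibration(n))
E
```

```text
pics
{'time_s': 0.0, 'joints': array([-5.30499964e+01,  2.05913408e+01,  6.29136515e-01, -2.13825638e-02,
       -7.01375691e+01, -1.65079630e+01]), 'qd': array([ 0.06486721, -0.0420426 ,  0.01882693,  0.05065719, -0.02469856,
       -0.01273089]), 'joint_torque': array([ 1.41250261e-03, -5.82724857e+01,  2.93059909e+01,  6.99716270e+00,
        6.90697329e-03, -1.72044456e-04]), 'tcp_pos': array([ 0.23553764, -0.63198856,  0.22558459]), 'eef_rot': array([ 1.79898627e+02, -9.08138771e-03, -1.59565234e+02]), 'contact_force': array([-0.01789733,  0.16979132, -0.14362941]), 'moment': array([-0.06298775, -0.01207713,  0.04205551]), 'gripper_width': 0.08752782210744015}
{'mtx': array([[385.73269535,   0.        , 286.24714134],
       [  0.        , 385.73269535, 213.27679339],
       [  0.        ,   0.        ,   1.        ]]), 'R': array([[ 0.01546355, -0.99974827,  0.01625635],
       [-0.9878334 , -0.01779141, -0.15449476],
       [ 0.15474509, -0.01366953, -0.98785986]]), 't': array([-0.01917562,  0.58798071,  0.71574231])}
{'mtx': array([[465.71824356,   0.        , 284.92020614],
       [  0.        , 465.71824356, 206.72572357],
       [  0.        ,   0.        ,   1.        ]]), 'R': array([[-0.99003594, -0.14080897, -0.0012895 ],
       [-0.10184557,  0.72234589, -0.68399115],
       [ 0.09724356, -0.67704449, -0.72948917]]), 't': array([0.55861441, 0.10854762, 0.85911734])}
```

View pics/top0.png

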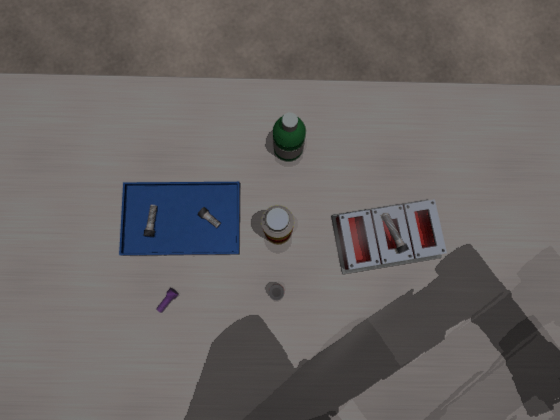

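View pics/side0.png

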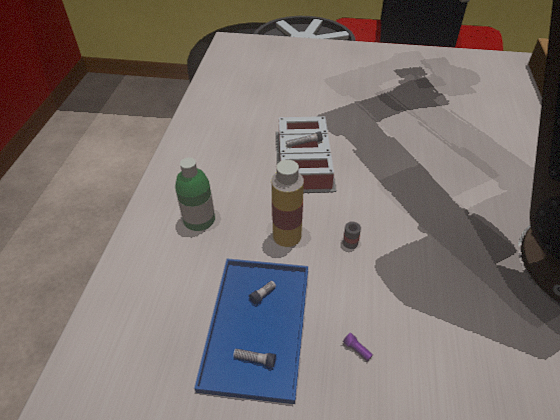

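The top view shows two steel bolts in the tray: about (151,220), which looks longer, and (210,218), which looks shorter. A purple look-alike lies on the bench at (167,300). The long bolt lies across the middle bin at (394,232). Next I'll enlarge these and measure.

```bash
cat > h.py <<'E'
import numpy as np, cv2
from plant import *
def world(d,c):
    m=c["mtx"];v,u=np.mgrid[0:d.shape[0],0:d.shape[1]]
    P=np.stack([(u-m[0,2])/m[0,0]*d,(v-m[1,2])/m[1,1]*d,d],-1)
    return (P-c["t"])@c["R"]
def axis(pts):
    c=pts.mean(0);u,s,vt=np.linalg.svd(pts[:,:2]-c[:2],full_matrices=False);a=vt[0]
    p=(pts[:,:2]-c[:2])@a; lo,hi=p.min(),p.max()
    q=(pts[:,:2]-c[:2])@vt[1]
    return c, c[:2]+a*(lo+hi)/2+vt[1]*(q.min()+q.max())/2, np.degrees(np.arctan2(a[1],a[0])), hi-lo, q.max()-q.min()
def crop(im,u0,u1,v0,v1,k,name): cv2.imwrite(name,cv2.resize(im[v0:v1,u0:u1,::-1],None,fx=k,fy=k,interpolation=cv2.INTER_CUBIC))
E
python3 - <<'E'
from h import *
im=cv2.imread("pics/top0.png")[:,:,::-1]; d=np.load("top0.npy"); c=get_calibration("top")
W=world(d,c)
capture("top")
for n in ("bolt_short","bolt_medium","bolt_long","bin_short","bin_medium","bin_long","tray","can","bottle","socket"):
    for r in cut_out(n,"top")[:3]:
        k=r["mask"]&(d>0); p=W[k]
        v,u=np.nonzero(k)
        cc,mid,yaw,L,w=axis(p)
        print(n,round(r["score"],2),"px",u.mean().round(),v.mean().round(),k.sum(),"c",cc.round(3),"mid",mid.round(3),"yaw",round(yaw,1),"L",L.round(3),w.round(3),"zmax",p[:,2].max().round(3))
crop(im,320,460,190,280,5,"pics/binc.png"); crop(im,110,250,170,320,4,"pics/trayc.png")
E
```

```text
bolt_short 0.71 px 209.0 217.0 204 c [0.581 0.148 0.018] mid [0.58  0.147] yaw -127.6 L 0.048 0.02 zmax 0.025
bolt_medium 0.6 px 151.0 222.0 293 c [0.571 0.265 0.016] mid [0.575 0.267] yaw 176.3 L 0.069 0.024 zmax 0.026
bolt_long 0.75 px 395.0 234.0 315 c [ 0.55  -0.218  0.064] mid [ 0.552 -0.218] yaw -155.4 L 0.077 0.019 zmax 0.072
bolt_long 0.21 px 369.0 256.0 564 c [ 0.509 -0.182  0.004] mid [ 0.514 -0.209] yaw 77.5 L 0.235 0.114 zmax 0.05
bin_short 0.58 px 391.0 234.0 1488 c [ 0.55  -0.217  0.043] mid [ 0.551 -0.217] yaw -172.9 L 0.11 0.068 zmax 0.072
bin_medium 0.83 px 424.0 229.0 1849 c [ 0.564 -0.285  0.037] mid [ 0.568 -0.29 ] yaw -169.1 L 0.117 0.091 zmax 0.054
bin_long 0.65 px 358.0 240.0 2000 c [ 0.538 -0.153  0.032] mid [ 0.543 -0.156] yaw -172.4 L 0.121 0.074 zmax 0.053
tray 0.7 px 180.0 218.0 8199 c [0.581 0.209 0.005] mid [0.58  0.211] yaw -89.2 L 0.249 0.152 zmax 0.023
can 0.84 px 277.0 224.0 1004 c [0.553 0.007 0.15 ] mid [0.572 0.006] yaw -179.5 L 0.084 0.056 zmax 0.183
bottle 0.89 px 289.0 137.0 1341 c [ 0.726 -0.011  0.096] mid [ 0.764 -0.014] yaw -82.3 L 0.076 0.114 zmax 0.153
socket 0.7 px 276.0 291.0 192 c [0.436 0.008 0.043] mid [0.436 0.008] yaw -135.7 L 0.031 0.027 zmax 0.048
```

View pics/binc.png

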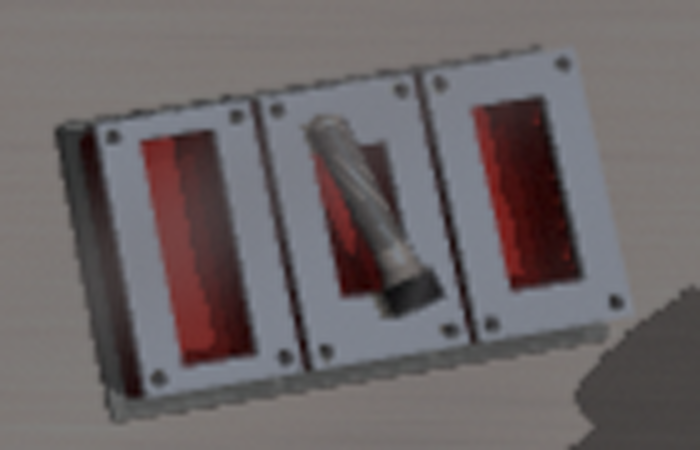

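View pics/trayc.png

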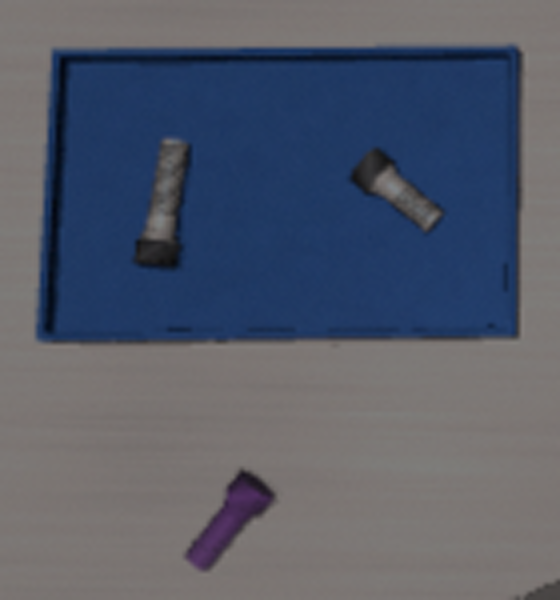

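The crop shows three slots. The left bin, at crop (200,245), has the longest slot, about 45 px. The middle one is the short slot with the long bolt across it, head at the lower right, crop (410,295). The right bin at (525,195) has the medium slot, about 37 px. The two steel bolts are in the tray: the longer at crop (163,205) is medium and the shorter at (400,190) is short. The purple piece on the bench at (230,520) is the decoy and I'll ignore it.

Run:
```python
from h import *
im=cv2.imread("pics/top0.png")[:,:,::-1].astype(int); d=np.load("top0.npy"); c=get_calibration("top")
W=world(d,c)
box=np.zeros(d.shape,bool); box[190:280,320:460]=1
sat=im.max(2)-im.min(2)
plate=box&(abs(W[...,2]-.05)<.006)&(sat<40)&(d>0)
print("plate z",np.median(W[plate][:,2]), plate.sum())
red=box&(im[...,0]>im[...,1]*1.6)&(im[...,0]>50)
# intersect rays with z=.05 plane
m=c["mtx"];v,u=np.mgrid[0:420,0:560]
ray=np.stack([(u-m[0,2])/m[0,0],(v-m[1,2])/m[1,1],np.ones(u.shape)],-1)@c["R"]
o=-c["R"].T@c["t"]
def onz(z): return o+ray*((z-o[2])/ray[...,2])[...,None]
X=onz(.05)
n,lab,st,ce=cv2.connectedComponentsWithStats(red.astype(np.uint8))
for i in range(1,n):
    if st[i,4]>60:
        k=lab==i; r=cv2.minAreaRect((X[k][:,:2]*1000).astype(np.float32)); print("red",ce[i].round(),st[i,4],r)
pm=cv2.morphologyEx(plate.astype(np.uint8),cv2.MORPH_OPEN,np.ones((3,3)))
k=pm>0; r=cv2.minAreaRect((X[k][:,:2]*1000).astype(np.float32)); print("plates",r)
print("bench z",np.median(W[330:360,100:150][...,2]), "tray", np.median(W[200:240,165:190][...,2]))
# bolts
capture("top")
for n,z in (("bolt_short",.012),("bolt_medium",.012),("bolt_long",.058)):
    r=cut_out(n,"top")[0]; Y=onz(z); p=Y[r["mask"]][:,:2]*1000
    rr=cv2.minAreaRect(p.astype(np.float32)); print(n,rr, p.mean(0))
    K=im[r["mask"]].mean(1); pts=Y[r["mask"]]; dark=K<np.percentile(K,25); print(" dark c",pts[dark].mean(0).round(4),"light",pts[~dark].mean(0).round(4))
```

```text
plate z 0.04950013101643469 3556
red [422. 228.] 278 ((561.3868408203125, -276.084716796875), (71.03329467773438, 24.31851577758789), 1.1922807693481445)
red [357. 241.] 418 ((539.6267700195312, -151.1265106201172), (87.53105926513672, 26.115707397460938), 10.39254379272461)
red [388. 236.] 113 ((548.9825439453125, -210.64817810058594), (52.54029846191406, 14.435853004455566), 10.587180137634277)
plates ((550.95458984375, -217.12127685546875), (107.87630462646484, 194.98660278320312), 10.23932933807373)
bench z -0.00026736573844953176 tray 0.0035826330953116726
bolt_short ((579.3941650390625, 149.08441162109375), (48.80588150024414, 20.136404037475586), 46.5345344543457) [581.72344691 149.30874605]
 dark c [0.5878 0.1582 0.012 ] light [0.5797 0.1463 0.012 ]
bolt_medium ((573.9154052734375, 267.7881774902344), (20.911304473876953, 64.82373809814453), 87.35897064208984) [572.50887936 266.72240215]
 dark c [0.5566 0.2657 0.012 ] light [0.5779 0.2671 0.012 ]
bolt_long ((552.4400634765625, -218.8172149658203), (79.78229522705078, 21.13840103149414), 25.55951690673828) [ 550.50121867 -219.61757605]
 dark c [ 0.5304 -0.2273  0.058 ] light [ 0.5572 -0.2171  0.058 ]
```

```bash
cat > goal.py <<'E'
import sys, numpy as np
from plant import get_state
from scipy.spatial.transform import Rotation as Ro
s=get_state(); g=[float(a) for a in sys.argv[1:]]
R=Ro.from_euler("xyz",s["eef_rot"],degrees=True).as_matrix()
yaw=s["eef_rot"][2]; dy=(g[3]-yaw+90)%180-90
print("t",s["time_s"],"tcp",s["tcp_pos"].round(4),"yaw",yaw.round(2),"w",round(s["gripper_width"],4),"F",s["contact_force"].round(1),"q6",s["joints"][5].round(1))
print("slide",(R.T@(np.array(g[:3])-s["tcp_pos"])).round(4),"roll",round(-dy,2),"alt",round(-dy-180*np.sign(-dy),1))
E
python3 goal.py .551 -.219 .2 24
```

```text
t 0.85 tcp [ 0.2357 -0.6325  0.2266] yaw -159.56 w 0.0876 F [ 0.4 -0.8 -0.1] q6 -16.5
slide [-0.4398  0.2773  0.0266] roll -3.56 alt 176.4
```

Call:
apply_moves(
  commands=[
    {"grip":0,"slide":[-0.22,0.139,0.013],"roll":-3.5},
    {"grip":0,"slide":[-0.44,0.277,0.027],"roll":-3.5},
    {"grip":0,"slide":[-0.44,0.277,0.027],"roll":-3.5},
    {"grip":0,"slide":[-0.44,0.277,0.027],"roll":-3.5},
    {"grip":0,"slide":[-0.44,0.277,0.027],"roll":-3.5},
  ],
  grip_force=40,
)

```text
time_s: 1.48
tcp_pos: [0.4261, -0.3828, 0.2107]
eef_rot: [-180.0, 0.0, -156.1]
contact_force: [1.0, -0.9, 0.4]
gripper_width: 0.0877
```

```bash
python3 goal.py .551 -.219 .2 24
```

```text
t 1.475 tcp [ 0.4261 -0.3828  0.2107] yaw -156.06 w 0.0877 F [ 1.  -0.9  0.4] q6 -43.7
slide [-0.1806  0.099   0.0107] roll -0.06 alt 179.9
```

Call:
apply_moves(
  commands=[
    {"grip":0,"slide":[-0.17,0.09,0.005],"roll":0},
    {"grip":0,"slide":[-0.17,0.09,0.005],"roll":0},
    {"grip":0,"slide":[-0.17,0.09,0.005],"roll":0},
    {"grip":0,"slide":[-0.17,0.09,0.005],"roll":0},
    {"grip":0,"slide":[-0.17,0.09,0.005],"roll":0},
  ],
)

```text
time_s: 2.1
tcp_pos: [0.544, -0.2327, 0.2053]
eef_rot: [180.0, -0.0, -156.0]
contact_force: [0.5, -0.7, 0.2]
gripper_width: 0.0876
```

```bash
python3 goal.py .551 -.219 .2 24
python3 - <<'E'
from h import *
for _ in range(1):
    s=get_state(); c=get_calibration("wrist"); im,d=capture("wrist")
cv2.imwrite("pics/w1.png",im[:,:,::-1]); np.savez("w1.npz",im=im,d=d,**c)
print(-c["R"].T@c["t"], c["R"].round(3), c["mtx"][0,0])
W=world(d,c)
r=cut_out("bolt_long","wrist")
for q in r: 
    k=q["mask"]&(d>0); a=axis(W[k]); print(q["score"],k.sum(),a)
E
python3 goal.py .551 -.219 .2 24
```

```text
t 2.1 tcp [ 0.544  -0.2327  0.2053] yaw -155.98 w 0.0876 F [ 0.5 -0.7  0.2] q6 -61.7
slide [-0.012   0.0097  0.0053] roll 0.02 alt -180.0
[ 0.4779902  -0.26218926  0.36266426] [[-0.407  0.913 -0.001]
 [ 0.88   0.392  0.269]
 [ 0.246  0.109 -0.963]] 297.90275595335476
0.89 1113 (array([ 0.54778429, -0.22165117,  0.06314316]), array([ 0.55366613, -0.21894456]), np.float64(25.195945152544166), np.float64(0.0828848974754374), np.float64(0.021068269712518455))
t 2.2 tcp [ 0.5433 -0.2339  0.2055] yaw -156.1 w 0.0876 F [-0.3 -1.4 -0.1] q6 -61.7
slide [-0.0131  0.0105  0.0055] roll -0.1 alt 179.9
```

View pics/w1.png

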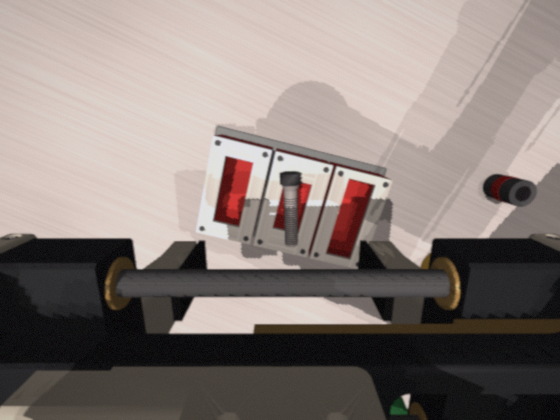

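The wrist view shows the bolt with its head at (291,178) and tip at (291,243), aligned with the tool's x. The short slot shows beneath it. Descending.

Call:
apply_moves(
  commands=[
    {"grip":0,"slide":[-0.011,0.01,0.06],"roll":-0.5},
    {"grip":0,"slide":[-0.011,0.01,0.11],"roll":-0.5},
    {"grip":0,"slide":[-0.011,0.01,0.135],"roll":-0.5},
    {"grip":0,"slide":[-0.011,0.01,0.135],"roll":-0.5},
  ],
)

```text
time_s: 2.7
tcp_pos: [0.5478, -0.2207, 0.0687]
eef_rot: [179.9, -0.2, -155.7]
contact_force: [0.8, -0.5, 1.5]
gripper_width: 0.0876
```

```bash
python3 goal.py .549 -.2205 .053 24.5
python3 - <<'E'
from h import *
c=get_calibration("wrist"); im,d=capture("wrist")
cv2.imwrite("pics/w2.png",im[:,:,::-1])
W=world(d,c)
for q in cut_out("bolt_long","wrist"): 
    k=q["mask"]&(d>0); a=axis(W[k]); print(q["score"],k.sum(),a)
E
```

```text
t 2.7 tcp [ 0.5478 -0.2207  0.0687] yaw -155.67 w 0.0876 F [ 0.8 -0.5  1.5] q6 -62.7
slide [-0.0012 -0.0004  0.0157] roll -0.17 alt 179.8
0.73 2625 (array([ 0.54179583, -0.22421635,  0.06356494]), array([ 0.55761839, -0.2165487 ]), np.float64(25.44462631653664), np.float64(0.09062119501733082), np.float64(0.022385732375024676))
```

View pics/w2.png

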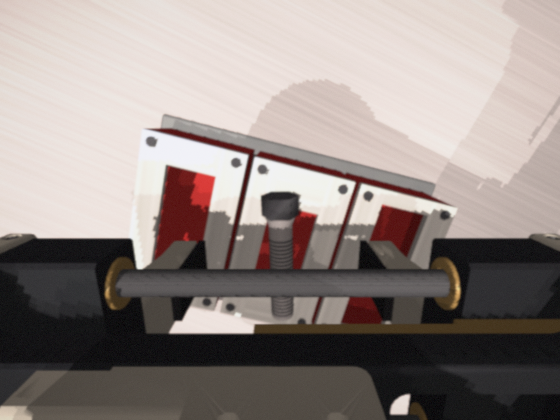

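The bolt (head at (280,205), tip at (283,310)) is centred between the fingers. Lowering and closing.

Call:
apply_moves(
  commands=[
    {"grip":0,"slide":[-0.001,0,0.01],"roll":0},
    {"grip":0,"slide":[-0.001,0,0.0155],"roll":0},
    {"grip":0,"slide":[-0.001,0,0.0155],"roll":0},
  ],
)

```text
time_s: 3.18
tcp_pos: [0.5506, -0.2191, 0.0547]
eef_rot: [180.0, -0.0, -155.6]
contact_force: [-0.3, -0.5, -0.2]
gripper_width: 0.0877
```

Call:
apply_moves(
  commands=[
    {"grip":1,"slide":[0,0,0],"roll":0},
    {"grip":1,"slide":[0,0,0],"roll":0},
    {"grip":1,"slide":[0,0,0],"roll":0},
    {"grip":1,"slide":[0,0,0],"roll":0},
    {"grip":1,"slide":[0,0,0],"roll":0},
  ],
  grip_force=40,
)

```text
time_s: 3.8
tcp_pos: [0.5509, -0.2192, 0.055]
eef_rot: [-180.0, 0.0, -155.6]
contact_force: [0.8, -0.3, -0.5]
gripper_width: 0.0431
```

Call:
apply_moves(
  commands=[
    {"grip":0.45,"slide":[0.002,0,0.003],"roll":0},
    {"grip":0.45,"slide":[0.002,0,0.003],"roll":0},
  ],
)

```text
time_s: 4.05
tcp_pos: [0.5486, -0.22, 0.0516]
eef_rot: [180.0, -0.0, -155.6]
contact_force: [0.5, 0.9, -0.3]
gripper_width: 0.0477
```

Call:
apply_moves(
  commands=[
    {"grip":1,"slide":[0,0,0],"roll":0},
    {"grip":1,"slide":[0,0,0],"roll":0},
    {"grip":1,"slide":[0,0,0],"roll":0},
    {"grip":1,"slide":[0,0,0],"roll":0},
    {"grip":1,"slide":[0,0,0],"roll":0},
  ],
  grip_force=40,
)

```text
time_s: 4.68
tcp_pos: [0.5491, -0.22, 0.052]
eef_rot: [-180.0, 0.0, -155.6]
contact_force: [-0.3, 0.0, 0.4]
gripper_width: 0.0127
```

Call:
apply_moves(
  commands=[
    {"grip":1,"slide":[0,0,-0.005],"roll":0},
    {"grip":1,"slide":[0,0,-0.015],"roll":0},
    {"grip":1,"slide":[0,0,-0.03],"roll":0},
    {"grip":1,"slide":[0,0,-0.03],"roll":0},
  ],
)

```text
time_s: 5.18
tcp_pos: [0.5503, -0.2201, 0.0839]
eef_rot: [-179.9, 0.2, -155.5]
contact_force: [-0.3, 0.0, -0.2]
gripper_width: 0.0127
```

```bash
python3 goal.py .5393 -.1522 .08 10.24
python3 - <<'E'
from h import *
for n in ("wrist","side"):
    c=get_calibration(n); im,d=capture(n); np.savez(n+"3.npz",im=im,d=d,**c)
    if n=="wrist": cv2.imwrite("pics/w3.png",im[:,:,::-1])
    else: crop(im,250,380,90,220,5,"pics/s3.png")
E
```

```text
t 5.175 tcp [ 0.5503 -0.2201  0.0839] yaw -155.54 w 0.0127 F [-0.3  0.  -0.2] q6 -62.6
slide [-0.0181  0.0664  0.0039] roll 14.22 alt -165.8
```

View pics/w3.png

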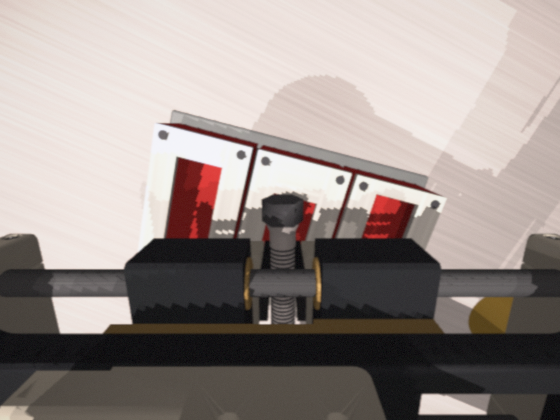

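View pics/s3.png

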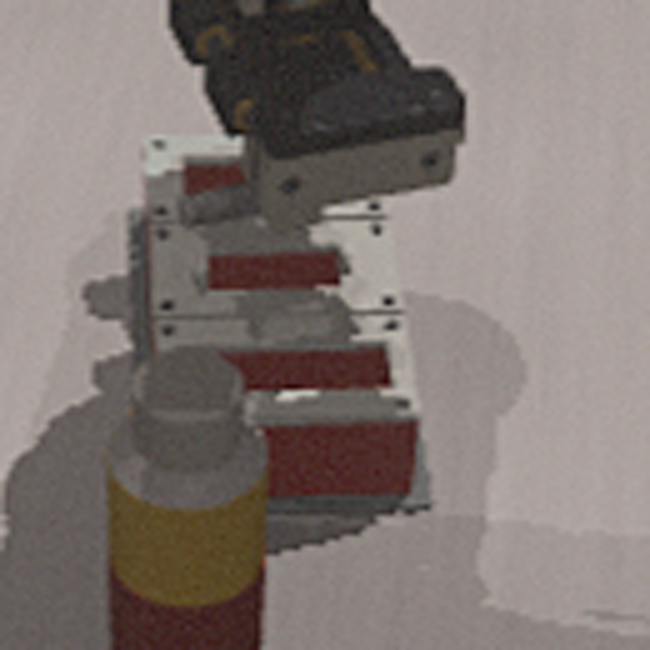

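Side view: the bolt tip (crop (215,205)) hangs between the fingers above the plates. In the wrist view the head sits at (283,208) and the short slot is free underneath. Measuring the bolt in the tool frame.

```bash
cat > held.py <<'E'
from h import *
import sys
from scipy.spatial.transform import Rotation as Ro
def tool(P,s):
    R=Ro.from_euler("xyz",s["eef_rot"],degrees=True).as_matrix(); return (P-s["tcp_pos"])@R
if __name__=="__main__":
    s=get_state(); c=get_calibration("wrist"); im,d=capture("wrist"); W=world(d,c); T=tool(W,s)
    for n in sys.argv[1:]:
        for q in cut_out(n,"wrist")[:2]:
            k=q["mask"]&(d>0)&(abs(T[...,2])<.03)&(abs(T[...,1])<.02)
            t=T[k]*1000
            if len(t)<20: continue
            print(n,round(q["score"],2),len(t),"x 1/50/99%",np.percentile(t[:,0],[1,10,50,90,99]).round(1))
            for a in range(-50,51,10):
                b=t[(t[:,0]>=a)&(t[:,0]<a+10)]
                if len(b)>15: print("  x",a,len(b),"y mid",((np.percentile(b[:,1],3)+np.percentile(b[:,1],97))/2).round(1),"y w",np.ptp(np.percentile(b[:,1],[3,97])).round(1),"ztop",np.percentile(b[:,2],3).round(1),"zmed",np.median(b[:,2]).round(1))
E
python3 held.py bolt_long
```

```text
bolt_long 0.87 2919 x 1/50/99% [-36.8 -29.4  17.2  35.2  35.8]
  x -40 265 y mid 0.0 y w 13.4 ztop -12.2 zmed -10.3
  x -30 355 y mid 0.2 y w 12.8 ztop -12.5 zmed -11.0
  x -20 22 y mid 0.1 y w 7.6 ztop -12.8 zmed -11.9
  x -10 78 y mid 0.1 y w 12.6 ztop -13.1 zmed -11.4
  x 0 422 y mid 0.1 y w 12.4 ztop -13.6 zmed -12.0
  x 10 432 y mid 0.0 y w 13.2 ztop -14.0 zmed -12.3
  x 20 625 y mid -0.2 y w 19.7 ztop -17.2 zmed -15.3
  x 30 719 y mid 0.1 y w 19.2 ztop -17.3 zmed -12.6
```

```bash
python3 - <<'E'
from h import *
for f in ("w1.npz","wrist3.npz"):
    z=np.load(f); im=z["im"].astype(int); c=dict(mtx=z["mtx"],R=z["R"],t=z["t"]); m=c["mtx"]
    W=world(z["d"],c); v,u=np.mgrid[0:420,0:560]
    ray=np.stack([(u-m[0,2])/m[0,0],(v-m[1,2])/m[1,1],np.ones(u.shape)],-1)@c["R"]
    o=-c["R"].T@c["t"]; X=o+ray*((.05-o[2])/ray[...,2])[...,None]
    red=(im[...,0]>im[...,1]*1.6)&(im[...,0]>50)&(X[...,1]<-.1)&(np.hypot(X[...,0]-.55,X[...,1]+.217)<.15)
    a=np.radians(10.24); e=np.array([np.cos(a),np.sin(a)]); nrm=np.array([-e[1],e[0]])
    L=((X[...,:2]-[.551,-.2171])*1000)
    lx,ly=L@e,L@nrm
    print(f)
    pl=(abs(lx)<70)&(abs(ly)<110)&(W[...,2]>.045)&(W[...,2]<.056)&(v<235)
    r=cv2.minAreaRect((X[pl][:,:2]*1000).astype(np.float32)); print(" plates",r,"z",np.median(W[pl][:,2]))
    for y0 in (66,0,-66):
        k=red&(abs(ly-y0)<18)&(abs(lx)<50)&(v<262)
        print(" slot",y0,k.sum(),"x",np.percentile(lx[k],[1,99]).round(1),"y",np.percentile(ly[k],[1,99]).round(1))
E
python3 goal.py .5352 -.1529 .085 10.24
```

```text
w1.npz
 plates ((551.5907592773438, -218.0418243408203), (108.07633972167969, 193.4566650390625), 10.197765350341797) z 0.04921838861125386
 slot 66 1864 x [-42.6  42. ] y [50.1 77. ]
 slot 0 590 x [-27.3  26.8] y [-15.3  12.2]
 slot -66 1682 x [-35.2  34.5] y [-80.5 -53.3]
wrist3.npz
 plates ((535.5861206054688, -220.95773315429688), (75.93218231201172, 193.2386016845703), 10.269316673278809) z 0.049215530223305805
 slot 66 1602 x [-43.7 -14. ] y [50.  76.2]
 slot 0 494 x [-27.8   5.4] y [-15.6  12.7]
 slot -66 3287 x [-35.4  18.2] y [-79.9 -52.7]
t 5.375 tcp [ 0.5487 -0.2199  0.0817] yaw -155.56 w 0.0128 F [-0.4 -0.2 -0.7] q6 -62.6
slide [-0.0154  0.0666 -0.0033] roll 14.2 alt -165.8
```

Call:
apply_moves(
  commands=[
    {"grip":1,"slide":[0,0.01,-0.006],"roll":4},
    {"grip":1,"slide":[-0.008,0.035,-0.01],"roll":9},
    {"grip":1,"slide":[-0.015,0.066,-0.01],"roll":14.2},
    {"grip":1,"slide":[-0.015,0.066,-0.005],"roll":14.2},
    {"grip":1,"slide":[-0.015,0.066,0.012],"roll":14.2},
  ],
)

```text
time_s: 6.0
tcp_pos: [0.5361, -0.1535, 0.0702]
eef_rot: [-180.0, 0.1, -169.6]
contact_force: [0.5, -0.4, -1.7]
gripper_width: 0.0129
```

```bash
python3 held.py bolt_long|head -1;  python3 goal.py .5355 -.1535 .0525 10.24
python3 - <<'E'
from h import *
im,d=capture("wrist"); cv2.imwrite("pics/w4.png",im[:,:,::-1])
E
```

```text
bolt_long 0.71 2945 x 1/50/99% [-36.8 -29.1  17.2  35.2  35.8]
t 6.1 tcp [ 0.534  -0.1538  0.068 ] yaw -169.74 w 0.013 F [-0.7  0.2 -0.5] q6 -83.8
slide [-0.0016  0.0001  0.0155] roll 0.02 alt -180.0
```

View pics/w4.png

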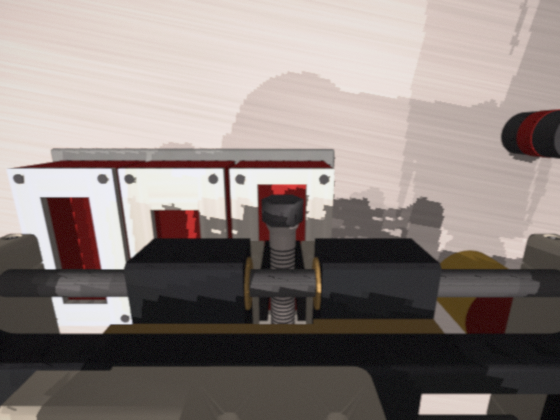

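The bolt head at (283,208) is over the long slot, centred between its edges at columns about 258–307. Lowering.

Call:
apply_moves(
  commands=[
    {"grip":1,"slide":[-0.0015,0,0.008],"roll":0},
    {"grip":1,"slide":[-0.0015,0,0.015],"roll":0},
    {"grip":1,"slide":[-0.0015,0,0.015],"roll":0},
    {"grip":1,"slide":[-0.0015,0,0.015],"roll":0},
  ],
)

```text
time_s: 6.65
tcp_pos: [0.5369, -0.1535, 0.055]
eef_rot: [-180.0, 0.0, -169.8]
contact_force: [0.8, 0.2, -1.1]
gripper_width: 0.013
```

```bash
python3 goal.py .5355 -.1535 .0525 10.24
python3 - <<'E'
from h import *
im,d=capture("wrist"); cv2.imwrite("pics/w5.png",im[:,:,::-1]);crop(im,200,370,120,340,3,"pics/w5c.png")
E
python3 goal.py .5355 -.1535 .0525 10.24
```

```text
t 6.65 tcp [ 0.5369 -0.1535  0.055 ] yaw -169.75 w 0.013 F [ 0.8  0.2 -1.1] q6 -83.9
slide [0.0014 0.0002 0.0025] roll 0.01 alt -180.0
t 6.7 tcp [ 0.537  -0.1535  0.0551] yaw -169.75 w 0.0123 F [-0.5  0.4 -1.1] q6 -83.9
slide [0.0015 0.0002 0.0026] roll 0.01 alt -180.0
```

View pics/w5c.png

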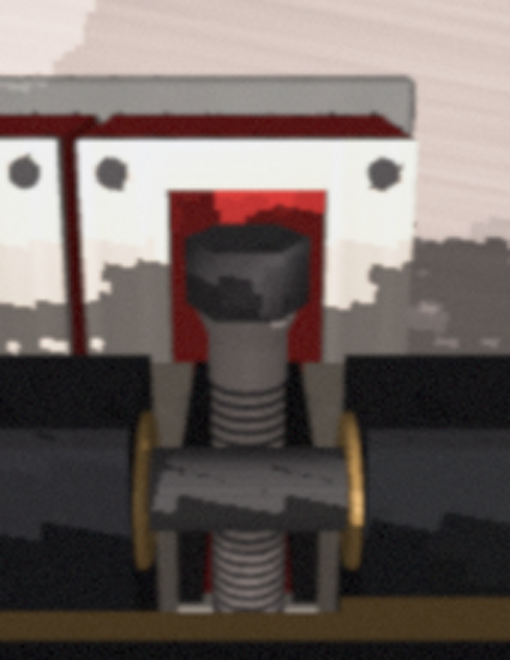

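Call:
apply_moves(
  commands=[
    {"grip":1,"slide":[0.0015,0,0.0025],"roll":0},
    {"grip":1,"slide":[0.0015,0,0.0025],"roll":0},
    {"grip":0.6,"slide":[0.0015,0,0.0025],"roll":0},
    {"grip":0.6,"slide":[0.0015,0,0.0025],"roll":0},
    {"grip":0.6,"slide":[0.0015,0,0.0025],"roll":0},
  ],
)

```text
time_s: 7.32
tcp_pos: [0.5355, -0.1537, 0.0525]
eef_rot: [-180.0, 0.0, -169.8]
contact_force: [-0.1, -0.2, 0.6]
gripper_width: 0.0336
```

Run:
```python
from h import *
im,d=capture("wrist"); crop(im,180,400,120,340,3,"pics/w6c.png"); print(get_state()["tcp_pos"],get_state()["gripper_width"])
```

```text
[ 0.53545729 -0.15367628  0.05251713] 0.03449893765115479
```

View pics/w6c.png

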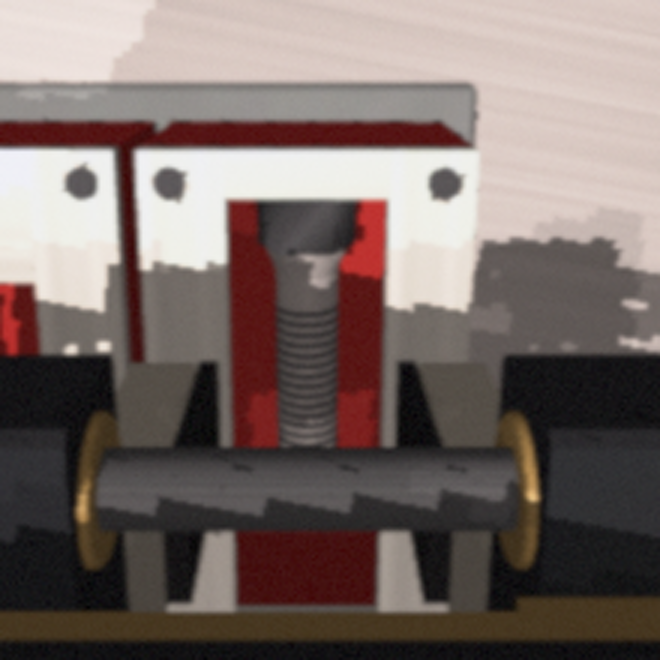

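The long bolt fell level through the long slot and lies inside the bin (crop (305,320)). Next, the short bolt: rise over the can and go to the tray.

```bash
python3 goal.py .575 .143 .235 51
```

```text
t 7.375 tcp [ 0.5355 -0.1537  0.0525] yaw -169.76 w 0.0345 F [-0.3  0.1 -0.7] q6 -83.9
slide [-0.0917  0.2849 -0.1825] roll -40.76 alt 139.2
```

Call:
apply_moves(
  commands=[
    {"grip":0,"slide":[0,0,-0.06],"roll":0},
    {"grip":0,"slide":[0,0,-0.12],"roll":0},
    {"grip":0,"slide":[0,0,-0.185],"roll":0},
    {"grip":0,"slide":[0,0,-0.185],"roll":0},
  ],
)

```text
time_s: 7.88
tcp_pos: [0.538, -0.154, 0.2433]
eef_rot: [-179.9, 0.6, -169.7]
contact_force: [0.0, 0.9, -1.2]
gripper_width: 0.0696
```

```bash
python3 goal.py .575 .143 .235 51
```

```text
t 7.875 tcp [ 0.538  -0.154   0.2433] yaw -169.72 w 0.0696 F [ 0.   0.9 -1.2] q6 -83.9
slide [-0.0893  0.2857  0.0085] roll -40.72 alt 139.3
```

Call:
apply_moves(
  commands=[
    {"grip":0,"slide":[-0.018,0.057,0],"roll":-8},
    {"grip":0,"slide":[-0.036,0.115,0],"roll":-16},
    {"grip":0,"slide":[-0.054,0.172,0],"roll":-24},
    {"grip":0,"slide":[-0.072,0.23,0],"roll":-33},
    {"grip":0,"slide":[-0.09,0.286,0],"roll":-41},
  ],
)

```text
time_s: 8.5
tcp_pos: [0.5727, 0.1457, 0.2369]
eef_rot: [180.0, -0.0, -128.5]
contact_force: [0.5, -0.2, -0.2]
gripper_width: 0.0874
```

Call:
apply_moves(
  commands=[
    {"grip":0,"slide":[0,0,0.05],"roll":0},
    {"grip":0,"slide":[0,0,0.05],"roll":0},
  ],
)

```text
time_s: 8.75
tcp_pos: [0.5702, 0.1432, 0.1833]
eef_rot: [179.8, -0.4, -128.7]
contact_force: [0.6, -0.6, 0.5]
gripper_width: 0.088
```

```bash
cat > look.py <<'E'
from h import *
import sys
from held import tool
def look(n,z,png):
    s=get_state(); c=get_calibration("wrist"); im,d=capture("wrist"); cv2.imwrite(png,im[:,:,::-1])
    W=world(d,c); m=c["mtx"]; v,u=np.mgrid[0:420,0:560]
    ray=np.stack([(u-m[0,2])/m[0,0],(v-m[1,2])/m[1,1],np.ones(u.shape)],-1)@c["R"]
    o=-c["R"].T@c["t"]; X=o+ray*((z-o[2])/ray[...,2])[...,None]
    for q in cut_out(n,"wrist"):
        k=q["mask"]; vv,uu=np.nonzero(k); print(n,round(q["score"],2),k.sum(),"px",uu.mean().round(),vv.mean().round())
        kk=k&(d>0); a=axis(W[kk]); print("  cloud mid",a[1].round(4),"yaw",a[2].round(1),"L",a[3].round(4),a[4].round(4))
        print("  plane rect",cv2.minAreaRect((X[k][:,:2]*1000).astype(np.float32)))
    print(s["tcp_pos"],s["eef_rot"])
look(sys.argv[1],float(sys.argv[2]),sys.argv[3])
E
python3 look.py bolt_short .013 pics/w7.png; python3 goal.py .575 .143 .235 51
```

```text
bolt_short 0.8 615 px 276.0 204.0
  cloud mid [0.5822 0.1468] yaw 52.4 L 0.0478 0.0208
  plane rect ((582.5914916992188, 147.74134826660156), (50.36112594604492, 20.68666648864746), 51.41234588623047)
bolt_short 0.56 704 px 434.0 164.0
  cloud mid [0.4151 0.2259] yaw 143.9 L 0.0495 0.0217
  plane rect ((417.8316650390625, 224.34852600097656), (20.80555534362793, 54.418235778808594), 51.25312423706055)
[0.57023417 0.14323448 0.18332387] [ 179.7831702    -0.43901212 -128.73101115]
t 8.85 tcp [0.5732 0.1432 0.1879] yaw -128.77 w 0.0879 F [ 0.6 -0.9  1. ] q6 -71.8
slide [-0.0009 -0.0016 -0.0471] roll 0.23 alt -179.8
```

View pics/w7.png

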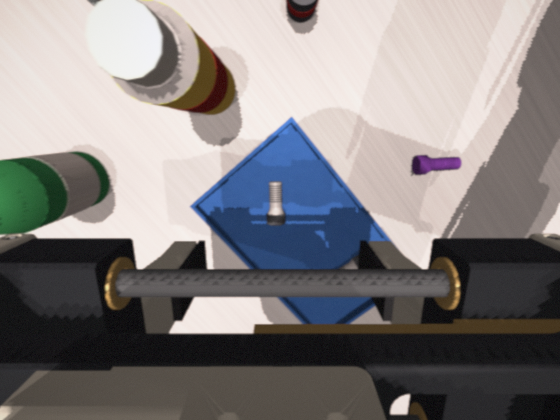

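Candidates: the steel bolt in the tray at (276,204), and the purple one on the bench at (434,164). The steel one fits: right colour, in the tray, and 48 mm long as measured. The purple one is the excluded look-alike. I'm partly closing the jaws to stay clear of the tray wall, then descending.

Call:
apply_moves(
  commands=[
    {"grip":0.45,"slide":[-0.004,0.0035,0.06],"roll":0},
    {"grip":0.45,"slide":[-0.004,0.0035,0.12],"roll":0},
    {"grip":0.45,"slide":[-0.004,0.0035,0.12],"roll":0},
    {"grip":0.45,"slide":[-0.004,0.0035,0.12],"roll":0},
    {"grip":0.45,"slide":[-0.004,0.0035,0.12],"roll":0},
  ],
)

```text
time_s: 9.48
tcp_pos: [0.5749, 0.1498, 0.0708]
eef_rot: [-179.9, 0.3, -128.8]
contact_force: [-0.9, -0.2, -0.3]
gripper_width: 0.0492
```

```bash
python3 look.py bolt_short .013 pics/w8.png; python3 held.py bolt_short; python3 goal.py .578 .144 .007 51.5
```

```text
bolt_short 0.72 1773 px 512.0 169.0
  cloud mid [0.4113 0.2305] yaw 143.5 L 0.0621 0.0244
  plane rect ((418.5683898925781, 222.8900146484375), (21.711078643798828, 57.791236877441406), 51.2811393737793)
bolt_short 0.61 1392 px 273.0 230.0
  cloud mid [0.5819 0.1467] yaw 51.9 L 0.048 0.0213
  plane rect ((582.9348754882812, 148.39161682128906), (52.6078987121582, 21.183528900146484), 51.28855514526367)
[0.57489925 0.14981518 0.07078197] [-179.87789605    0.27157934 -128.75706177]
t 9.675 tcp [0.5735 0.1494 0.0689] yaw -128.75 w 0.0485 F [-0.2 -0.9 -0.2] q6 -72.3
slide [ 0.0016 -0.0069  0.0619] roll -0.25 alt 179.7
```

View pics/w8.png

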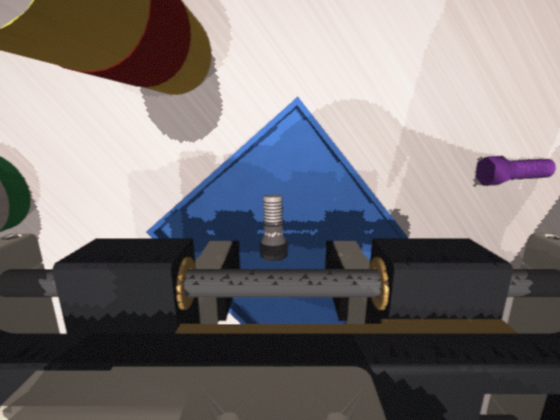

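Call:
apply_moves(
  commands=[
    {"grip":0.45,"slide":[0.0015,-0.0075,0.03],"roll":0},
    {"grip":0.45,"slide":[0.0015,-0.0075,0.05],"roll":0},
    {"grip":0.45,"slide":[0.0015,-0.0075,0.06],"roll":0},
    {"grip":0.45,"slide":[0.0015,-0.0075,0.06],"roll":0},
    {"grip":0.45,"slide":[0.0015,-0.0075,0.06],"roll":0},
  ],
)

```text
time_s: 10.3
tcp_pos: [0.5783, 0.1436, 0.0083]
eef_rot: [-180.0, 0.1, -128.7]
contact_force: [0.5, 0.6, 0.6]
gripper_width: 0.0485
```

```bash
python3 - <<'E'
from h import *
im,d=capture("wrist"); crop(im,180,400,120,340,3,"pics/w9c.png")
E
python3 goal.py .5785 .1435 .007 51.5
```

```text
t 10.35 tcp [0.5784 0.1436 0.0084] yaw -128.74 w 0.0481 F [-1.1  0.  -1. ] q6 -71.5
slide [ 0.     -0.0002  0.0014] roll -0.24 alt 179.8
```

View pics/w9c.png

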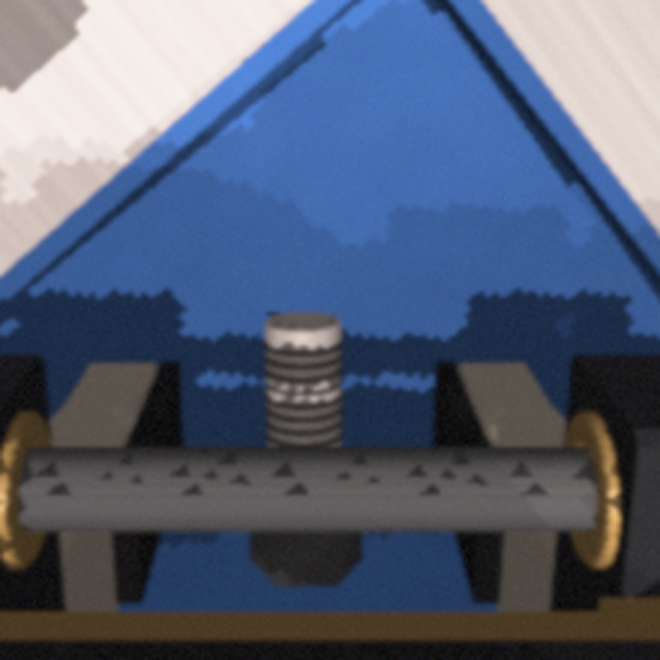

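The bolt is between the jaws: tip at crop (303,320), head at (305,560), column about 304 against a jaw middle of about 309. Closing.

Call:
apply_moves(
  commands=[
    {"grip":0.45,"slide":[0,0,0.0015],"roll":0},
    {"grip":1,"slide":[0,0,0.0015],"roll":0},
    {"grip":1,"slide":[0,0,0.0015],"roll":0},
    {"grip":1,"slide":[0,0,0.0015],"roll":0},
    {"grip":1,"slide":[0,0,0.0015],"roll":0},
  ],
)

```text
time_s: 10.98
tcp_pos: [0.5778, 0.1432, 0.0059]
eef_rot: [-180.0, -0.0, -128.8]
contact_force: [-0.2, -1.0, 1.6]
gripper_width: 0.0139
```

Call:
apply_moves(
  commands=[
    {"grip":1,"slide":[0,0,0],"roll":0},
    {"grip":1,"slide":[0,0,0],"roll":0},
  ],
)

```text
time_s: 11.22
tcp_pos: [0.5778, 0.1432, 0.0059]
eef_rot: [-180.0, -0.0, -128.8]
contact_force: [0.5, 0.3, 1.1]
gripper_width: 0.0127
```

Call:
apply_moves(
  commands=[
    {"grip":1,"slide":[0,0,-0.01],"roll":0},
    {"grip":1,"slide":[0,0,-0.06],"roll":0},
    {"grip":1,"slide":[0,0,-0.12],"roll":0},
    {"grip":1,"slide":[0,0,-0.18],"roll":0},
    {"grip":1,"slide":[0,0,-0.235],"roll":0},
  ],
)

```text
time_s: 11.85
tcp_pos: [0.5775, 0.143, 0.2441]
eef_rot: [-180.0, 0.1, -128.8]
contact_force: [1.0, 0.9, -2.5]
gripper_width: 0.013
```

```bash
python3 held.py bolt_short; python3 goal.py .5513 -.2178 .24 10.24
```

```text
bolt_short 0.93 1636 x 1/50/99% [-29.  -25.9   3.5  17.3  18.2]
  x -30 419 y mid -0.0 y w 13.8 ztop -17.5 zmed -16.4
  x -20 167 y mid -0.0 y w 12.5 ztop -17.2 zmed -16.0
  x -10 86 y mid -0.0 y w 12.6 ztop -12.8 zmed -11.2
  x 0 445 y mid -0.1 y w 12.7 ztop -14.2 zmed -11.1
  x 10 519 y mid 0.1 y w 12.7 ztop -12.2 zmed -9.6
t 11.95 tcp [0.5807 0.1441 0.2491] yaw -128.71 w 0.0129 F [ 0.4  0.5 -1.9] q6 -71.5
slide [ 0.3009 -0.2033  0.0071] roll 41.05 alt -138.9
```

```bash
python3 goal.py .5458 -.2188 .24 10.24
```

```text
t 11.95 tcp [0.5807 0.1441 0.2491] yaw -128.71 w 0.0129 F [ 0.4  0.5 -1.9] q6 -71.5
slide [ 0.3051 -0.1997  0.007 ] roll 41.05 alt -138.9
```

Call:
apply_moves(
  commands=[
    {"grip":1,"slide":[0.051,-0.033,0],"roll":7},
    {"grip":1,"slide":[0.102,-0.066,0],"roll":14},
    {"grip":1,"slide":[0.152,-0.1,0],"roll":21},
    {"grip":1,"slide":[0.203,-0.133,0],"roll":28},
    {"grip":1,"slide":[0.254,-0.166,0],"roll":36},
  ],
)

```text
time_s: 12.58
tcp_pos: [0.5475, -0.1606, 0.2414]
eef_rot: [-180.0, 0.0, -165.0]
contact_force: [1.4, -0.1, -1.5]
gripper_width: 0.0125
```

```bash
python3 goal.py .5458 -.2188 .1 10.24
```

```text
t 12.575 tcp [ 0.5475 -0.1606  0.2414] yaw -164.99 w 0.0125 F [ 1.4 -0.1 -1.5] q6 -78.3
slide [ 0.0168 -0.0558  0.1414] roll 4.77 alt -175.2
```

Call:
apply_moves(
  commands=[
    {"grip":1,"slide":[0.017,-0.056,0.02],"roll":4.8},
    {"grip":1,"slide":[0.017,-0.056,0.08],"roll":4.8},
    {"grip":1,"slide":[0.017,-0.056,0.14],"roll":4.8},
    {"grip":1,"slide":[0.017,-0.056,0.14],"roll":4.8},
    {"grip":1,"slide":[0.017,-0.056,0.14],"roll":4.8},
  ],
)

```text
time_s: 13.2
tcp_pos: [0.548, -0.2175, 0.1032]
eef_rot: [-179.9, 0.1, -169.5]
contact_force: [0.2, 0.6, 0.2]
gripper_width: 0.0126
```

```bash
python3 held.py bolt_short; python3 goal.py .5458 -.2188 .0525 10.24;python3 - <<'E'
from h import *
im,d=capture("wrist"); cv2.imwrite("pics/w10.png",im[:,:,::-1])
E
```

```text
bolt_short 0.91 1559 x 1/50/99% [-29.  -25.7   3.2  17.1  18.1]
  x -30 411 y mid 0.4 y w 13.2 ztop -17.7 zmed -16.5
  x -20 148 y mid 0.2 y w 12.2 ztop -17.2 zmed -16.0
  x -10 82 y mid 0.1 y w 12.6 ztop -13.5 zmed -11.2
  x 0 427 y mid 0.1 y w 12.4 ztop -12.8 zmed -11.3
  x 10 490 y mid 0.1 y w 12.4 ztop -12.2 zmed -9.9
t 13.3 tcp [ 0.5486 -0.2173  0.104 ] yaw -169.5 w 0.0126 F [ 0.3  0.2 -0.3] q6 -76.9
slide [ 0.0033 -0.0008  0.0515] roll 0.26 alt -179.7
```

View pics/w10.png

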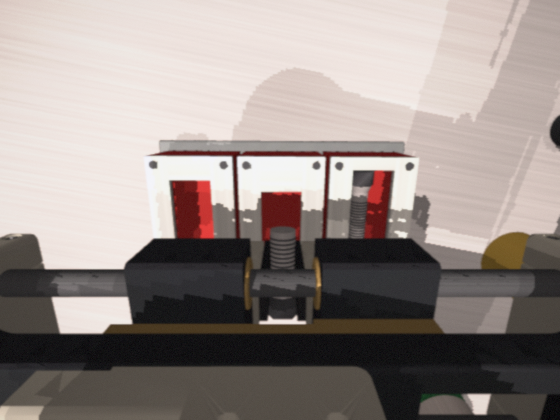

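The short bolt is held with its tip at (283,235) over the middle (short) slot at columns 262–300. The long bolt shows inside the right-hand bin at (360,205). Lowering.

Call:
apply_moves(
  commands=[
    {"grip":1,"slide":[0.0033,-0.001,0.03],"roll":0.3},
    {"grip":1,"slide":[0.0033,-0.001,0.045],"roll":0.3},
    {"grip":1,"slide":[0.0033,-0.001,0.05],"roll":0.3},
    {"grip":1,"slide":[0.0033,-0.001,0.05],"roll":0.3},
    {"grip":1,"slide":[0.0033,-0.001,0.05],"roll":0.3},
  ],
)

```text
time_s: 13.98
tcp_pos: [0.5442, -0.2189, 0.0518]
eef_rot: [-180.0, 0.1, -169.8]
contact_force: [0.7, 0.2, -0.3]
gripper_width: 0.0126
```

```bash
python3 - <<'E'
from h import *
im,d=capture("wrist"); crop(im,180,400,120,340,3,"pics/w11c.png")
E
python3 goal.py .5458 -.2188 .0525 10.24
```

```text
t 14.025 tcp [ 0.5441 -0.2189  0.0517] yaw -169.84 w 0.0133 F [ 0.6 -0.1 -0.5] q6 -77.0
slide [-0.0017 -0.0002 -0.0008] roll -0.08 alt 179.9
```

View pics/w11c.png

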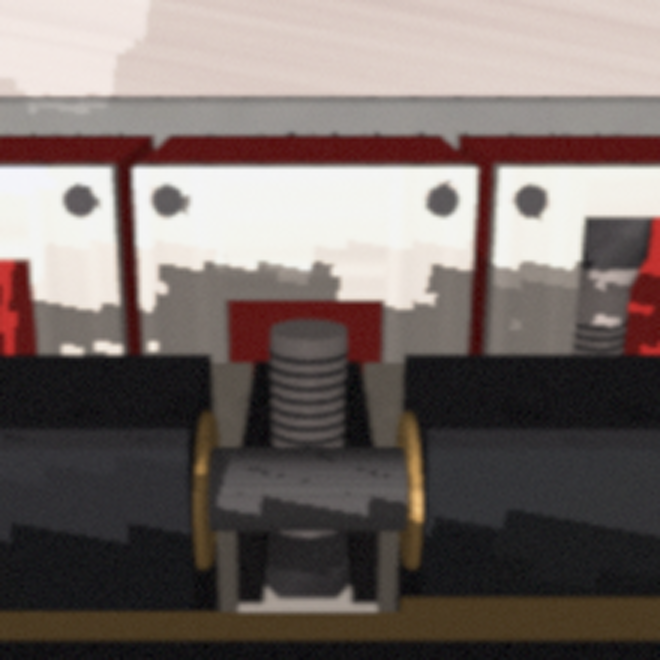

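Call:
apply_moves(
  commands=[
    {"grip":1,"slide":[-0.0017,0,0],"roll":0},
    {"grip":1,"slide":[-0.0017,0,0],"roll":0},
    {"grip":0.6,"slide":[-0.0017,0,0],"roll":0},
    {"grip":0.6,"slide":[-0.0017,0,0],"roll":0},
    {"grip":0.6,"slide":[-0.0017,0,0],"roll":0},
  ],
)

```text
time_s: 14.65
tcp_pos: [0.5452, -0.2186, 0.051]
eef_rot: [-180.0, 0.0, -169.9]
contact_force: [0.1, 0.3, 0.1]
gripper_width: 0.0339
```

```bash
python3 - <<'E'
from h import *
im,d=capture("wrist"); crop(im,180,400,120,340,3,"pics/w12c.png")
E
python3 goal.py .568 .267 .24 0
```

```text
t 14.7 tcp [ 0.5451 -0.2186  0.051 ] yaw -169.86 w 0.0339 F [-0.4 -0.4  1.1] q6 -77.1
slide [-0.108   0.4739 -0.1891] roll 10.14 alt -169.9
```

View pics/w12c.png

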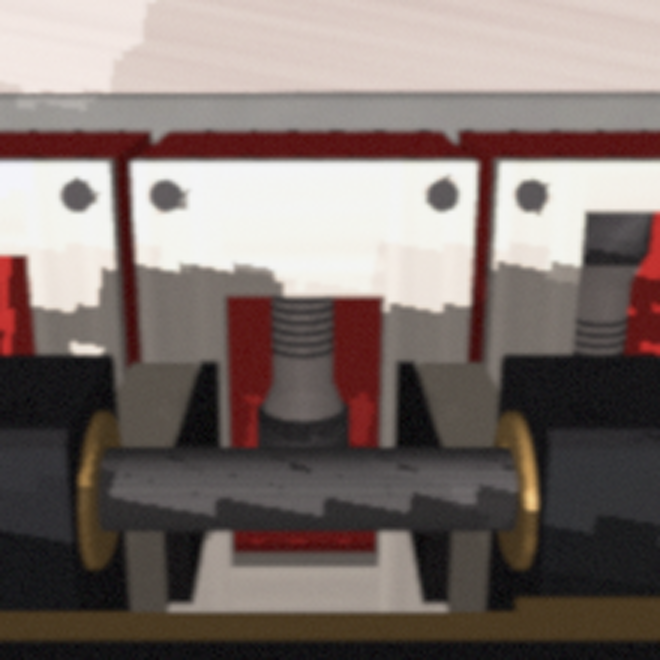

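The short bolt is now inside the middle bin, visible through the slot at crop (305,370). Next the medium bolt.

Call:
apply_moves(
  commands=[
    {"grip":0,"slide":[0,0,-0.06],"roll":0},
    {"grip":0.3,"slide":[0,0,-0.12],"roll":0},
    {"grip":0.3,"slide":[0,0,-0.19],"roll":0},
    {"grip":0.3,"slide":[0,0,-0.19],"roll":0},
  ],
)

```text
time_s: 15.2
tcp_pos: [0.5475, -0.2192, 0.2466]
eef_rot: [-179.8, 0.5, -169.8]
contact_force: [-0.4, 0.5, -1.2]
gripper_width: 0.0609
```

```bash
python3 goal.py .568 .267 .24 -3
```

```text
t 15.2 tcp [ 0.5475 -0.2192  0.2466] yaw -169.83 w 0.0609 F [-0.4  0.5 -1.2] q6 -77.1
slide [-0.106   0.475   0.0059] roll 13.17 alt -166.8
```

Call:
apply_moves(
  commands=[
    {"grip":0.3,"slide":[-0.013,0.06,0],"roll":2},
    {"grip":0.3,"slide":[-0.026,0.12,0],"roll":4},
    {"grip":0.3,"slide":[-0.04,0.18,0],"roll":6},
    {"grip":0.3,"slide":[-0.053,0.24,0],"roll":8},
    {"grip":0.3,"slide":[-0.066,0.3,0],"roll":10},
  ],
)

```text
time_s: 15.82
tcp_pos: [0.5567, 0.0903, 0.2404]
eef_rot: [-180.0, -0.0, -179.9]
contact_force: [2.0, -0.7, 0.2]
gripper_width: 0.0612
```

```bash
python3 goal.py .568 .267 .14 -3
```

```text
t 15.825 tcp [0.5567 0.0903 0.2404] yaw -179.92 w 0.0612 F [ 2.  -0.7  0.2] q6 -119.0
slide [-0.0116  0.1767  0.1004] roll 3.08 alt -176.9
```

Call:
apply_moves(
  commands=[
    {"grip":0.3,"slide":[-0.004,0.06,0],"roll":1},
    {"grip":0.3,"slide":[-0.008,0.12,0.01],"roll":2},
    {"grip":0.3,"slide":[-0.011,0.172,0.04],"roll":3},
    {"grip":0.3,"slide":[-0.011,0.172,0.1],"roll":3},
    {"grip":0.3,"slide":[-0.011,0.172,0.1],"roll":3},
  ],
)

```text
time_s: 16.45
tcp_pos: [0.5645, 0.2587, 0.1357]
eef_rot: [-179.6, -0.5, 177.2]
contact_force: [-1.0, 0.4, 1.2]
gripper_width: 0.0614
```

Call:
apply_moves(
  commands=[
    {"grip":0.3,"slide":[0,0,0.04],"roll":0},
    {"grip":0.3,"slide":[0,0,0.04],"roll":0},
    {"grip":0.3,"slide":[0,0,0.04],"roll":0},
  ],
)

```text
time_s: 16.82
tcp_pos: [0.5692, 0.2605, 0.1035]
eef_rot: [179.9, 0.1, 177.1]
contact_force: [0.3, 0.1, 0.4]
gripper_width: 0.0613
```

```bash
python3 look.py bolt_medium .013 pics/w13.png; python3 goal.py .570 .267 .007 -3
```

```text
bolt_medium 0.86 1364 px 289.0 212.0
  cloud mid [0.5781 0.2659] yaw -4.5 L 0.0713 0.0225
  plane rect ((575.21484375, 267.41583251953125), (21.97421646118164, 68.58775329589844), 88.22833251953125)
bolt_medium 0.3 1576 px 15.0 211.0
  cloud mid [0.5394 0.0987] yaw 102.3 L 0.1664 0.0508
  plane rect ((559.4727172851562, 31.116943359375), (29.653696060180664, 52.63250732421875), 72.69146728515625)
[0.56915243 0.26053498 0.10351776] [1.79929236e+02 1.33015122e-01 1.77134277e+02]
t 16.925 tcp [0.569  0.2608 0.1035] yaw 177.14 w 0.061 F [-0.2  0.1 -0.8] q6 -135.4
slide [-0.0004  0.006   0.0965] roll 0.14 alt -179.9
```

View pics/w13.png

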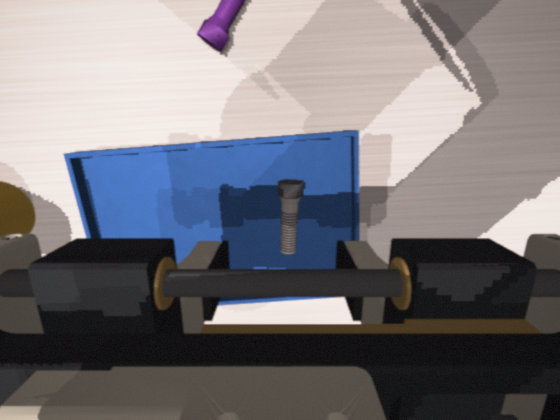

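Only one steel bolt remains in the tray: head (291,188), tip (288,252), about 65 mm, so it is the medium one. Descending.

Call:
apply_moves(
  commands=[
    {"grip":0.45,"slide":[-0.003,0.006,0.05],"roll":0.5},
    {"grip":0.45,"slide":[-0.003,0.006,0.08],"roll":0.5},
    {"grip":0.45,"slide":[-0.003,0.006,0.094],"roll":0.5},
    {"grip":0.45,"slide":[-0.003,0.006,0.094],"roll":0.5},
    {"grip":0.45,"slide":[-0.003,0.006,0.094],"roll":0.5},
  ],
)

```text
time_s: 17.55
tcp_pos: [0.5721, 0.2669, 0.0086]
eef_rot: [179.9, 0.1, 176.7]
contact_force: [0.3, -0.3, 0.2]
gripper_width: 0.0485
```

```bash
python3 - <<'E'
from h import *
im,d=capture("wrist"); crop(im,180,400,120,340,3,"pics/w14c.png")
E
python3 goal.py .572 .267 .006 -3.5
```

```text
t 17.6 tcp [0.5721 0.2669 0.0086] yaw 176.66 w 0.0483 F [0.1 0.6 0.5] q6 -136.1
slide [0.0001 0.     0.0026] roll 0.16 alt -179.8
```

View pics/w14c.png

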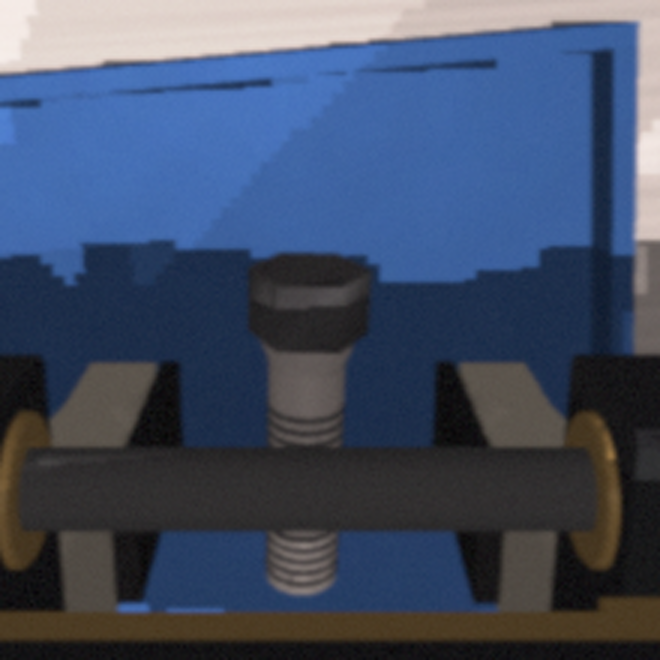

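The bolt is centred between the jaws: head at crop (308,300), tip at (303,585). Closing and lifting.

Call:
apply_moves(
  commands=[
    {"grip":0.45,"slide":[0,0,0.0025],"roll":0},
    {"grip":1,"slide":[0,0,0.0025],"roll":0},
    {"grip":1,"slide":[0,0,0.0025],"roll":0},
    {"grip":1,"slide":[0,0,0.0025],"roll":0},
    {"grip":1,"slide":[0,0,0.0025],"roll":0},
  ],
)

```text
time_s: 18.23
tcp_pos: [0.5711, 0.2663, 0.0044]
eef_rot: [-180.0, -0.0, 176.6]
contact_force: [0.2, 0.1, 0.2]
gripper_width: 0.0136
```

Call:
apply_moves(
  commands=[
    {"grip":1,"slide":[0,0,0],"roll":0},
    {"grip":1,"slide":[0,0,0],"roll":0},
  ],
)

```text
time_s: 18.48
tcp_pos: [0.5711, 0.2663, 0.0044]
eef_rot: [-180.0, 0.0, 176.6]
contact_force: [0.2, -0.2, -0.4]
gripper_width: 0.0128
```

Call:
apply_moves(
  commands=[
    {"grip":1,"slide":[0,0,-0.01],"roll":0},
    {"grip":1,"slide":[0,0,-0.06],"roll":0},
    {"grip":1,"slide":[0,0,-0.12],"roll":0},
    {"grip":1,"slide":[0,0,-0.18],"roll":0},
    {"grip":1,"slide":[0,0,-0.235],"roll":0},
  ],
)

```text
time_s: 19.1
tcp_pos: [0.571, 0.266, 0.2426]
eef_rot: [179.9, 0.1, 176.6]
contact_force: [0.9, -0.0, -1.1]
gripper_width: 0.0129
```

```bash
python3 held.py bolt_medium; python3 goal.py .563 -.2827 .24 10.24
```

```text
bolt_medium 0.56 2497 x 1/50/99% [-34.8 -28.4  15.9  28.   28.6]
  x -40 193 y mid 0.2 y w 12.1 ztop -13.7 zmed -12.1
  x -30 352 y mid -0.1 y w 12.5 ztop -14.0 zmed -12.3
  x -20 34 y mid -0.4 y w 8.3 ztop -14.2 zmed -13.1
  x -10 43 y mid 0.3 y w 12.3 ztop -14.8 zmed -13.2
  x 0 408 y mid 0.2 y w 12.2 ztop -15.4 zmed -13.9
  x 10 503 y mid 0.5 y w 18.8 ztop -18.6 zmed -16.0
  x 20 964 y mid 0.4 y w 19.5 ztop -18.9 zmed -15.0
t 19.2 tcp [0.5739 0.2676 0.248 ] yaw 176.69 w 0.0127 F [ 0.4  0.7 -0.1] q6 -136.1
slide [-0.0208 -0.5501  0.0043] roll -13.55 alt 166.4
```

Call:
apply_moves(
  commands=[
    {"grip":1,"slide":[-0.002,-0.06,0],"roll":-2},
    {"grip":1,"slide":[-0.004,-0.12,0],"roll":-4},
    {"grip":1,"slide":[-0.006,-0.18,0],"roll":-6},
    {"grip":1,"slide":[-0.008,-0.24,0],"roll":-8},
    {"grip":1,"slide":[-0.01,-0.3,0],"roll":-10},
  ],
)

```text
time_s: 19.82
tcp_pos: [0.563, -0.0357, 0.24]
eef_rot: [180.0, 0.0, -173.3]
contact_force: [1.9, -0.8, -0.7]
gripper_width: 0.0124
```

```bash
python3 goal.py .5597 -.2833 .1 10.24
```

```text
t 19.825 tcp [ 0.563  -0.0357  0.24  ] yaw -173.27 w 0.0124 F [ 1.9 -0.8 -0.7] q6 -99.5
slide [ 0.0324 -0.2455  0.14  ] roll -3.51 alt 176.5
```

Call:
apply_moves(
  commands=[
    {"grip":1,"slide":[0.008,-0.06,0],"roll":-1},
    {"grip":1,"slide":[0.016,-0.12,0],"roll":-2},
    {"grip":1,"slide":[0.024,-0.18,0],"roll":-3},
    {"grip":1,"slide":[0.032,-0.242,0.02],"roll":-3.5},
    {"grip":1,"slide":[0.032,-0.242,0.06],"roll":-3.5},
  ],
)

```text
time_s: 20.45
tcp_pos: [0.5601, -0.282, 0.1804]
eef_rot: [-179.9, 0.2, -170.1]
contact_force: [0.5, 1.0, -1.6]
gripper_width: 0.0127
```

Call:
apply_moves(
  commands=[
    {"grip":1,"slide":[0,0,0.05],"roll":0},
    {"grip":1,"slide":[0,0,0.08],"roll":0},
    {"grip":1,"slide":[0,0,0.08],"roll":0},
    {"grip":1,"slide":[0,0,0.08],"roll":0},
  ],
)

```text
time_s: 20.95
tcp_pos: [0.5607, -0.2782, 0.1011]
eef_rot: [-179.9, 0.1, -169.8]
contact_force: [0.2, -0.4, -0.1]
gripper_width: 0.0128
```

```bash
python3 held.py bolt_medium|head -1;python3 - <<'E'
from h import *
im,d=capture("wrist"); cv2.imwrite("pics/w15.png",im[:,:,::-1])
E
python3 goal.py .5597 -.2833 .0525 10.24
```

```text
bolt_medium 0.75 2543 x 1/50/99% [-35.  -28.3  16.   28.1  28.6]
t 21.1 tcp [ 0.5608 -0.278   0.1014] yaw -169.84 w 0.0131 F [ 0.4 -0.6 -0.6] q6 -71.3
slide [ 0.0022 -0.0049  0.0489] roll -0.08 alt 179.9
```

View pics/w15.png

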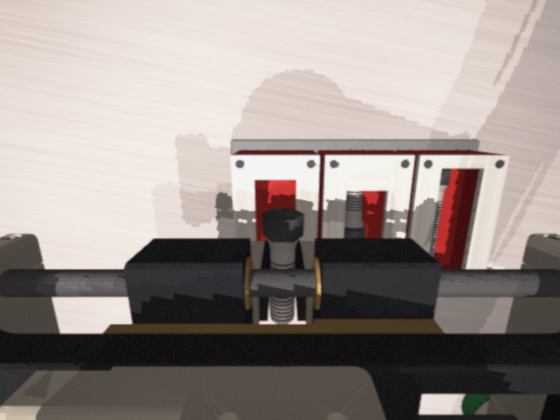

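The medium bolt (head (283,222)) is about 5 mm off the middle of the medium slot (columns 256–298), as computed. I'll correct that and lower.

Call:
apply_moves(
  commands=[
    {"grip":1,"slide":[0.002,-0.005,0.015],"roll":0},
    {"grip":1,"slide":[0.002,-0.005,0.04],"roll":0},
    {"grip":1,"slide":[0.002,-0.005,0.048],"roll":0},
    {"grip":1,"slide":[0.002,-0.005,0.048],"roll":0},
    {"grip":1,"slide":[0.002,-0.005,0.048],"roll":0},
  ],
)

```text
time_s: 21.72
tcp_pos: [0.559, -0.2833, 0.0516]
eef_rot: [-180.0, 0.0, -169.9]
contact_force: [-0.5, -0.1, -0.7]
gripper_width: 0.0128
```

```bash
python3 - <<'E'
from h import *
im,d=capture("wrist"); crop(im,180,400,120,340,3,"pics/w16c.png")
E
python3 goal.py .5597 -.2833 .0525 10.24
```

```text
t 21.775 tcp [ 0.559  -0.2833  0.0516] yaw -169.85 w 0.0133 F [ 0.3  0.4 -0.8] q6 -70.8
slide [-0.0007 -0.0001 -0.0009] roll -0.09 alt 179.9
```

View pics/w16c.png

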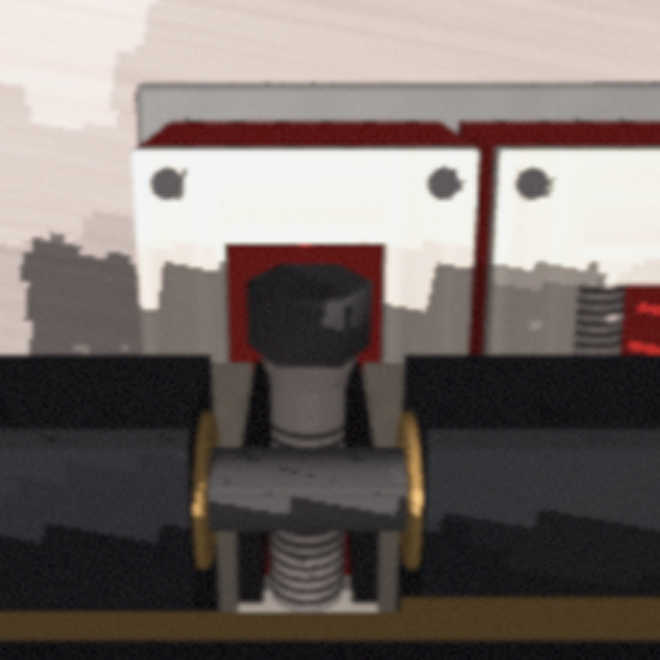

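The head at crop (308,315) sits inside the slot outline, with clearance on all sides. Releasing.

Call:
apply_moves(
  commands=[
    {"grip":1,"slide":[-0.0007,0,0],"roll":0},
    {"grip":0.6,"slide":[-0.0007,0,0],"roll":0},
    {"grip":0.6,"slide":[-0.0007,0,0],"roll":0},
    {"grip":0.6,"slide":[-0.0007,0,0],"roll":0},
    {"grip":0.6,"slide":[-0.0007,0,0],"roll":0},
  ],
)

```text
time_s: 22.4
tcp_pos: [0.5594, -0.2831, 0.0514]
eef_rot: [-180.0, 0.0, -169.9]
contact_force: [0.0, -0.3, -0.1]
gripper_width: 0.0349
```

Call:
apply_moves(
  commands=[
    {"grip":0.6,"slide":[0,0,-0.06],"roll":0},
    {"grip":0.3,"slide":[0,0,-0.12],"roll":0},
    {"grip":0.3,"slide":[0,0,-0.18],"roll":0},
    {"grip":0.3,"slide":[0.06,0,-0.2],"roll":0},
    {"grip":0.3,"slide":[0.08,0,-0.2],"roll":0},
  ],
)

```text
time_s: 23.02
tcp_pos: [0.4793, -0.2976, 0.2539]
eef_rot: [-179.9, 0.2, -169.9]
contact_force: [1.5, -0.3, 0.0]
gripper_width: 0.0607
```

Run:
```python
from h import *
im,d=capture("wrist"); cv2.imwrite("pics/w17.png",im[:,:,::-1])
im,d=capture("top"); cv2.imwrite("pics/top9.png",im[:,:,::-1])
c=get_calibration("top"); W=world(d,c)
for n in ("can","bottle","socket"):
    q=cut_out(n,"top")[0]; k=q["mask"]&(d>0); print(n,W[k].mean(0).round(3))
print(get_state()["tcp_pos"])
```

```text
can [0.553 0.007 0.149]
bottle [ 0.724 -0.01   0.1  ]
socket [0.436 0.007 0.042]
[ 0.48087351 -0.29709273  0.25075945]
```

View pics/w17.png

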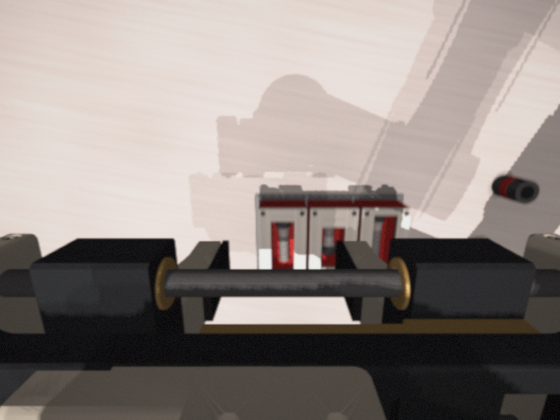

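View pics/top9.png

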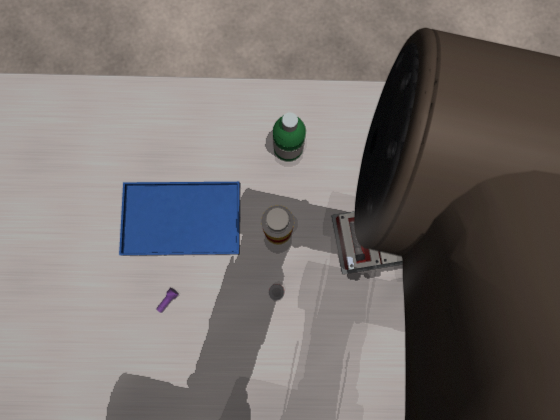

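The tray is empty and the can, bottle and socket are where they were. The arm hides the bins, so I'll swing it aside for a clear look.

Call:
apply_moves(
  commands=[
    {"grip":0.3,"slide":[0.04,-0.045,0],"roll":0},
    {"grip":0.3,"slide":[0.08,-0.09,0],"roll":0},
    {"grip":0.3,"slide":[0.12,-0.135,0],"roll":0},
    {"grip":0.3,"slide":[0.16,-0.18,0],"roll":0},
    {"grip":0.3,"slide":[0.2,-0.22,0],"roll":0},
  ],
)

```text
time_s: 23.9
tcp_pos: [0.3221, -0.5507, 0.2498]
eef_rot: [179.9, -0.1, -169.8]
contact_force: [0.6, -0.8, -0.0]
gripper_width: 0.0617
```

Run:
```python
from h import *
im,d=capture("top"); crop(im,320,460,190,280,5,"pics/top10.png")
c=get_calibration("top"); W=world(d,c)
for n in ("bolt_long","bolt_short","bolt_medium"):
  for q in cut_out(n,"top")[:3]:
    k=q["mask"]&(d>0); v,u=np.nonzero(k); print(n,round(q["score"],2),u.mean().round(),v.mean().round(),W[k].mean(0).round(3),"z95",np.percentile(W[k][:,2],95).round(3))
print(get_state()["tcp_pos"])
```

```text
bolt_long 0.71 357.0 243.0 [ 0.535 -0.153  0.021] z95 0.026
bolt_long 0.27 374.0 255.0 [ 0.511 -0.191  0.004] z95 0.006
bolt_short 0.62 389.0 236.0 [ 0.549 -0.218  0.022] z95 0.028
bolt_short 0.54 167.0 299.0 [0.416 0.223 0.014] z95 0.02
bolt_medium 0.51 421.0 232.0 [ 0.558 -0.283  0.023] z95 0.027
bolt_medium 0.19 392.0 234.0 [ 0.551 -0.218  0.042] z95 0.051
[ 0.32209879 -0.54972895  0.24950211]
```

View pics/top10.png

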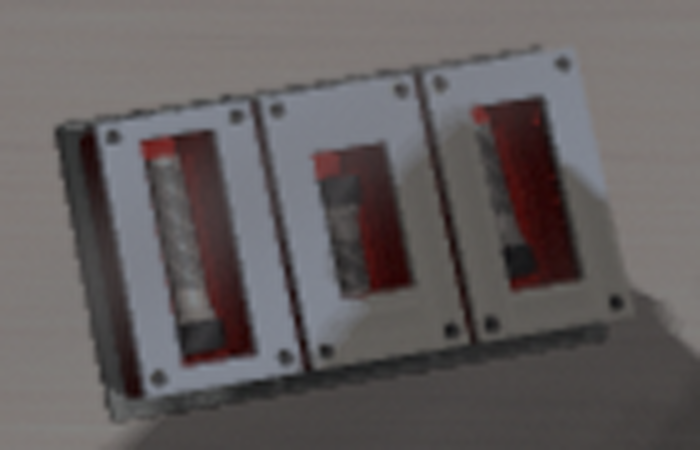

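All three bolts lie on the floors of their bins, with tops at z of about 26–28 mm, well below the plate top at 50 mm. The long one is at the left of the crop, the short in the middle and the medium at the right. Handing in.

```bash
python3 -c "
from plant import *
print(close_job())"
```

```text
the job is handed in; nothing more can be done
None
```

All three bolts are in their matching bins, and the job was handed in at about 24 s of the 72 s allowed. I cleared the long bolt off the short slot first and lowered it through the long slot. Then the short bolt went through the short slot and the medium one through the medium slot. Each was released level with the fingertips 1–3 mm above the plate, so it fell the last bit.

**Last checks:**
- **Bolts:** the top camera showed each bolt lying inside its own bin, with tops at about 26–28 mm against the plate top at 50 mm. The tray was empty.
- **Things to leave alone:** the can, bottle and socket were within about 4 mm of their first measured positions, which is within measurement error. The purple look-alike was not touched.
- **Forces:** contact force readings after each move stayed under about 3 N.

**Disagreements:**
- **Network false hits:** the networks also reported the purple piece as bolt_short, and gave low-score false hits for the long bolt (beside the bins) and the medium bolt (on the short bin). I ruled these out by colour, position and height.
- **Camera offset:** the two cameras placed the bins up to about 1 mm apart, so I used a value between them.

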